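Zero the force gauge, then hold a conduit box against the gasket pad

TASK

On the assembly jig, first turn the gauge's bezel, with nothing pushing on the stop, until its wide zero mark lines up with the needle, and let go of it. Then lay the rectangular conduit box upright on the jig's bed between the two guide rails and press its flat open end squarely against the rubber-faced stop with a steady 10 N (needle between the two thin marks, never more than 16 N), and finish while still holding it pressed there so that a colleague can drive the screws. Leave the other things on the bench where they are.

Things in the scene. Friction and masses are not known exactly. Their poses are not given: they have to be found in the camera images.
- jig: Fixed assembly jig: aluminium bed plate 130 (x) x 340 (y) mm, 12 mm thick; origin at the centre of its underside, on the bench, z up. +y is the direction in which parts are pushed against the stop. Behind the stop a grey housing (70 mm wide, y = 70 to 165 mm, top 42 mm above the bench) carries the gauge.
- channel (a point): Middle of the channel between the jig's guide rails, on the bed (jig x = 0, y = -80 mm, 12 mm above the bench), axes as the jig's. Two steel rails run along y, 75 mm either way from here, 8 mm high (tops 20 mm above the bench); the channel is 61 mm wide and open at both ends. The stop stands across its +y end, its face 100 mm from here when not pushed.
- stop_face (a point): Point on the rubber face of the sprung stop, on the channel's centre line, 25 mm above the bed (37 mm above the bench); moves with the stop, axes parallel to the jig's, +y points into the stop, away from the part. The stop is a plate 62 mm wide, 50 mm high (14 to 64 mm above the bench), 9 mm thick with its 3 mm rubber.
- plunger (a joint): How far the stop has been pushed in along the jig's +y, m: 0 at rest, up to 0.034. It is a spring of 600 N/m without preload: 10 N is 0.0167 m, 16 N is 0.0267 m. The gauge's needle turns with it, 0.15 rad clockwise (seen from above) per newton.
- bezel (a joint): Angle of the gauge's bezel and white dial face, rad, clockwise from above positive, -1.6 to 1.6; stays where left (friction 0.04 N m). At 0 the wide zero mark lies under the resting needle, which points from the gauge's centre to the jig's -y. Starts at 0.45 to 1.25. Two thin marks, 1.2 and 1.8 rad clockwise of the zero mark, stand for 8 and 12 N.
- bezel_axis (a point): Point on the vertical axis of the gauge's bezel, fixed to the jig at its x = 0, y = 120 mm, 72 mm above the bench: a good height to grip. The bezel is a ribbed dark steel drum, 56 mm across where gripped, 58 to 82 mm above the bench (dial and needle on top, to 87 mm), on a thinner neck, so that fingertips may reach down to 45 mm beside it.
- box: Loose rectangular cast-aluminium conduit box with steel cover, 54 (x) x 110 (y) x 50 (z) mm, 0.27 to 0.53 kg, standing on the bench, cover on top; origin at the centre of its underside. Its +y end (y = +55 mm) is flat and open, a dark mouth; from its -y end a round hub and pipe stub (33 and 25 mm across, axis 25 mm up) stick out to y = -85 mm. Grip it across its 54 mm width.
- box_mouth (a point): Centre of the flat open end of the conduit box, at its x = 0, y = +55 mm, 25 mm above its underside; axes parallel to the box's.
- round_box: Bystander: loose round aluminium junction box with lid, 72 mm across, 41 mm high, beside the conduit box; origin at the centre of its underside.
- screwdriver: Bystander: screwdriver about 190 mm long lying on the bench beyond the jig; origin under its middle.
- coupling: Bystander: upright steel conduit coupling, 38 mm across, 45 mm high; origin at the centre of its underside.
- tape: Bystander: roll of black tape lying flat, 90 mm across, 19 mm high; origin at the centre of its underside.

How it is judged:
By the outcome, as a careful person would: the job done as asked, in the order asked, and still so for the second after the job is handed in, while the arm keeps its last pose, push and grip.
It also fails if it takes over 61 s, if anything falls off the work surface, if the arm or the gripper's body presses on something with over 40 N, if the wrist force passes 120 N, or if a joint passes its speed limit or range.

ROBOT

A 7-joint arm with a two-finger parallel gripper is mounted at the origin on the work surface. World frame = base frame: x ahead of the robot, y to its left, z up, the work surface at z = 0. Lengths are in m, angles in rad, forces in N, time in s.
With the tool pointing down it reaches from about 0.4 to 0.85 m from the base axis. Payload 6.9 kg.
Tool frame: the origin (TCP) lies on the centre line of the jaws, within the pads' length; the fingertips stand arm.nose_length ahead of it and the grasp point (between the pads) lies 8 mm behind it (arm.nose_length is the distance from the TCP to the fingertips, in m); z points along the fingers, y is the direction in which the jaws open and shut (so a half turn about z gives the same grasp; the last joint's range is limited). The gripper opens to 85 mm and grips with 20 to 120 N. Pads are 22 mm wide; open, the fingers measure 114 mm over their backs; the gripper's body (76 mm by 85 mm) begins 54 mm behind the grasp point. The pads swing forward as they close: fully open they stand 13 mm farther back than shut.
Start: joints at [-1.135, 0.507, -0.238, 1.5, 0.126, 1.149, -0.155], TCP at [0.202, 0.591, 0.242] pointing down, gripper open.
Joint ranges: [-3.08, 3.08], [-0.24, 2.05], [-1.43, 1.35], [0, 2.5], [-1.52, 4.66], [0.17, 1.96], [-2.89, 2.89]. Speed limits (rad/s): [2.39, 2.39, 3.14, 3.14, 3.14, 3.14, 3.14].

INTERFACE

Orientations are given as a rotation vector (axis times angle).
In Python, from bench import state, read_camera, job, arm gives the robot as it stands. The module is installed in compiled form; this text tells all that it offers.
- The arm moves only by the shell command python3 -m jog 'ROWS'. ROWS is a JSON object of lists of equal length, an entry for each row: "twist": the turn, a rotation vector about the world's x, y, z in rad, a list of three; "slide": the shift along the world's x, y, z in mm, a list of three; "gripper": the finger opening in mm, from 0 to 85.4. A call has 1 to 10 rows; each row shifts and turns the pose as measured when the row begins; what a row does not reach is not made up. A row lasts 1/8 s, in which the tool goes at most 62.5 mm and 10.7 degrees, less where a joint would pass 70% of its speed; a pose out of reach is approached as far as the arm can. A call with a gripper value outside its range is refused whole. The fingers move at their own pace and stop on an object; the grip force is fixed at half the most. Time passes only in rows, so rows that do not move let the fingers close. It gives the time, the measured TCP pose, the force and the opening at its end, in the units of the state.
- state(): the state, without advancing time (a new reading comes with each control period).
- read_camera(name): name is "scene" or "top"; returns a dict with "pixels" (420x560x3 uint8, blue, green, red), "camera_matrix" (3x3 intrinsics, pixels), "dist" ([k1, k2, p1, p2, k3] as OpenCV has them; the pictures are not rectified), "R" (3x3) and "t" (3): a world point X has camera coordinates R X + t. Camera axes: x right, y down, z forward; pixel columns grow to the right and rows downward; lengths in m; the calibration is good to about 2 mm. A picture is of the moment at which its call begins. There is no depth.
- job.close_job(): hands the job in, once; it reports no verdict.
The state is a dict: "time_s": time; "q": joint angles; "dq": joint speeds; "tau": joint torques, N m; "eef_pos": TCP position; "eef_rot": TCP orientation; "ft_force": force on the tool from outside, world axes, zero at the start; "moment": the same for the moment, N m; "gripper_width": finger opening in m.
Only numpy, scipy, OpenCV 4.12 (cv2) and the standard library are available. Lean on these libraries where they do the work, as an engineer would, in place of code of your own. Each camera call takes 0.05 s, during which the arm holds its last target. There are 200 camera calls.

## Working session

There is one attempt and no reset: what is moved stays moved. The work goes in short steps, Python scripts to look and compute and a shell command to move; the robot and the scene stay as the last step left them, time stands still between calls to the robot, and variables do not carry over. Pictures are saved under pics/ and viewed, about 8 in all and at most 12, crops included, and the job is handed in when it is done.

```bash
mkdir -p pics; cat > h.py <<'E'
import numpy as np, cv2
from bench import state, read_camera, job, arm
def snap(n,f=None):
    c=read_camera(n)
    if f: cv2.imwrite('pics/'+f,c['pixels'])
    return c
def ray(c,uv,z):
    p=cv2.undistortPoints(np.array([[uv]],float),np.array(c['camera_matrix'],float),np.array(c['dist'],float))[0,0]
    R=np.array(c['R']);t=np.array(c['t']);o=-R.T@t;d=R.T@np.array([p[0],p[1],1]);return o+d*(z-o[2])/d[2]
def proj(c,X):
    return cv2.projectPoints(np.array([X],float),cv2.Rodrigues(np.array(c['R'],float))[0],np.array(c['t'],float),np.array(c['camera_matrix'],float),np.array(c['dist'],float))[0][0,0]
E
python3 - <<'E'
from h import *
for n in('top','scene'):
    c=snap(n,n+'1.png'); R=np.array(c['R']);print(n,-R.T@np.array(c['t']),R[2],c['camera_matrix'])
s=state();print({k:np.round(v,3) for k,v in s.items()},arm.nose_length)
E
```

```text
top [ 0.35767664 -0.03201399  1.58196285] [ 0.14083703 -0.00747346 -0.99000458] [[513.28838641   0.         278.33426568]
 [  0.         513.28838641 217.32499621]
 [  0.           0.           1.        ]]
scene [ 1.23584989 -0.71850498  0.96020293] [-0.52035435  0.51226954 -0.68323588] [[448.52976978   0.         285.28647908]
 [  0.         448.52976978 208.35954065]
 [  0.           0.           1.        ]]
{'time_s': np.float64(0.1), 'q': array([-1.135,  0.508, -0.237,  1.501,  0.126,  1.149, -0.155]), 'dq': array([-0.   , -0.002,  0.   , -0.002, -0.   ,  0.001, -0.001]), 'tau': array([-5.0000e-03, -6.2184e+01, -2.1950e+00, -2.5021e+01,  1.2000e-02,
        8.0000e-03, -0.0000e+00]), 'eef_pos': array([0.202, 0.591, 0.242]), 'eef_rot': array([-5.160e-01, -3.099e+00,  3.000e-03]), 'ft_force': array([ 0.109,  0.008, -0.257]), 'moment': array([-0.026,  0.036,  0.017]), 'gripper_width': np.float64(0.085)} 0.011
```

View pics/top1.png

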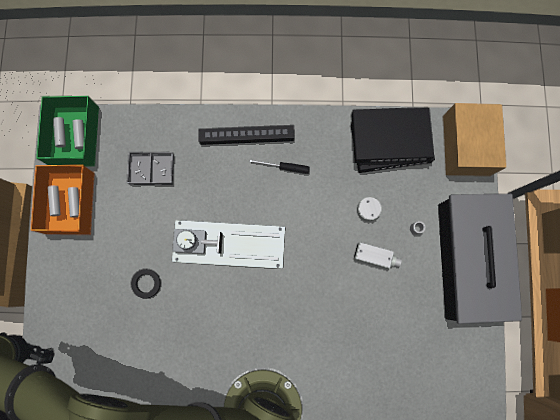

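View pics/scene1.png

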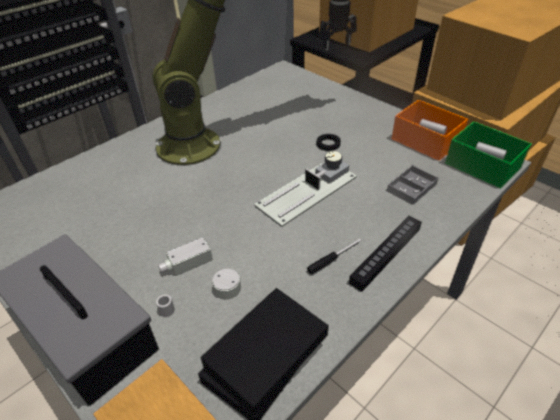

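The top view shows the jig at about (229,245) with its gauge at (187,240) on the left (world +y). The box is at (375,255) with its hub to the right. In the scene view the box is at (188,255) and the gauge at (333,160).

```bash
python3 - <<'E'
from h import *
c=snap('top');im=c['pixels']
g=cv2.cvtColor(im,cv2.COLOR_BGR2GRAY)
a=cv2.resize(im[212:276,165:295],None,fx=6,fy=6,interpolation=cv2.INTER_CUBIC)
b=cv2.resize(im[190:276,345:435],None,fx=2,fy=2)
s=snap('scene')
d=cv2.resize(s['pixels'][140:230,245:365],None,fx=2,fy=2,interpolation=cv2.INTER_CUBIC)
W=np.zeros((600,790,3),np.uint8);W[:384,:780]=a;W[390:390+172,:180]=b;W[390:570,200:440]=d
e=cv2.resize(s['pixels'][145:180,310:355],None,fx=5,fy=5,interpolation=cv2.INTER_CUBIC);W[390:565,460:685]=e
cv2.imwrite('pics/c2.png',W)
m=(g>185).astype(np.uint8)
cs,_=cv2.findContours(m,0,2)
for k in cs:
    if cv2.contourArea(k)>100:
        r=cv2.minAreaRect(k)
        if not 200<r[0][1]<300: continue
        print(cv2.contourArea(k),r)
        for z in(.012,.05):print(z,[np.round(ray(c,p,z)[:2],4).tolist() for p in cv2.boxPoints(r)],np.round(ray(c,r[0],z)[:2],4))
E
```

```text
500.5 ((374.4570617675781, 254.65472412109375), (34.95429229736328, 16.219221115112305), 15.52410888671875)
0.012 [[0.4576, -0.2814], [0.5058, -0.2954], [0.4775, -0.3998], [0.4293, -0.3853]] [ 0.4675 -0.3404]
0.05 [[0.4552, -0.2754], [0.5022, -0.2891], [0.4746, -0.3909], [0.4276, -0.3767]] [ 0.4649 -0.3329]
164.0 ((185.0, 239.0), (16.0, 16.0), 90.0)
0.012 [[0.5357, 0.2685], [0.5362, 0.2189], [0.4868, 0.2175], [0.4863, 0.2669]] [0.5112 0.2429]
0.05 [[0.5314, 0.2613], [0.5319, 0.2128], [0.4837, 0.2114], [0.4832, 0.2596]] [0.5075 0.2363]
3442.5 ((228.0682373046875, 243.9347381591797), (110.5081558227539, 41.72842025756836), 3.399714231491089)
0.012 [[0.4416, 0.2819], [0.5705, 0.2786], [0.553, -0.063], [0.4249, -0.0561]] [0.4972 0.1098]
0.05 [[0.4396, 0.2743], [0.5653, 0.2711], [0.5482, -0.0622], [0.4233, -0.0556]] [0.4939 0.1063]
341.5 ((369.5, 207.5), (21.0, 21.0), 90.0)
0.012 [[0.6472, -0.2951], [0.6479, -0.3612], [0.5816, -0.3598], [0.581, -0.2941]] [ 0.6143 -0.3275]
0.05 [[0.6402, -0.2887], [0.6409, -0.3533], [0.5762, -0.3519], [0.5756, -0.2877]] [ 0.6081 -0.3203]
```

View pics/c2.png

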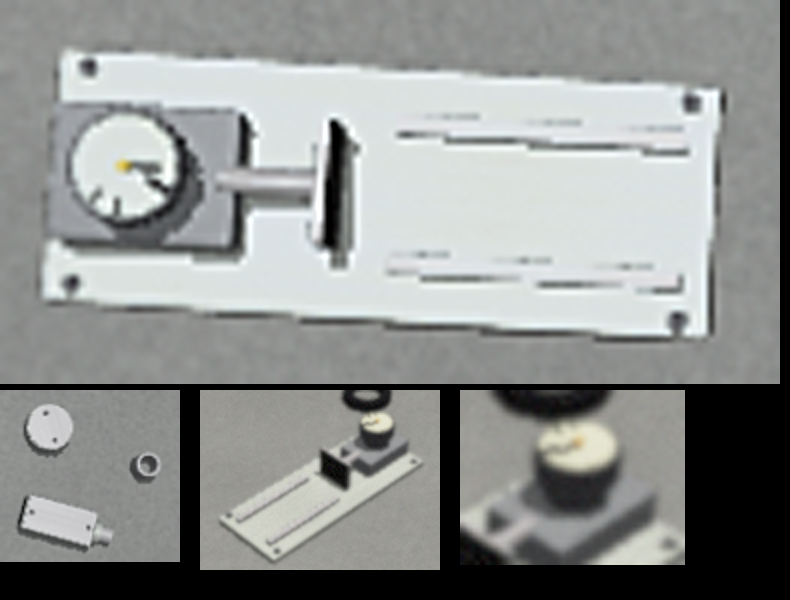

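Dial centre is at crop (125,166). The needle points right (jig -y), the wide zero mark is at about (155,183) and the thin marks are at (117,207) and (97,195). That puts the bezel at roughly +0.5 rad, and the jig yaw is about -2.9°. I'll move above the bezel.

```bash
python3 -m jog '{"slide":[[30,-36,0],[30,-36,0],[30,-36,0],[30,-36,0],[30,-36,0],[30,-36,0],[30,-36,0],[30,-36,0],[30,-36,0],[30,-36,0]],"twist":[[0,0,-0.13],[0,0,-0.13],[0,0,-0.13],[0,0,-0.13],[0,0,-0.13],[0,0,-0.13],[0,0,-0.13],[0,0,-0.13],[0,0,-0.13],[0,0,-0.13]],"gripper":[85,85,85,85,85,85,85,85,85,85]}'
cat >> h.py <<'E'
from scipy.spatial.transform import Rotation as Ro
def pose():
    s=state();R=Ro.from_rotvec(s['eef_rot']).as_matrix()
    print('t',round(s['time_s'],2),'p',np.round(np.array(s['eef_pos'])*1000,1),'yax',np.round(R[:,1],3),'zax',np.round(R[:,2],3),'jawdeg',round(np.degrees(np.arctan2(R[1,1],R[0,1])),2),'F',np.round(s['ft_force'],1),'w',round(s['gripper_width']*1000,1),'q7',round(s['q'][6],2))
E
python3 - <<'E'
from h import *
pose()
c=snap('top');print('dial',ray(c,(185.3,239.2),.085))
s=snap('scene');im=s['pixels']
h=cv2.cvtColor(im,cv2.COLOR_BGR2HSV)
print(proj(s,(.5035,.2302,.085)))
E
```

```text
time_s: 1.45
eef_pos: [0.5058, 0.222, 0.2405]
eef_rot: [-2.319, -2.114, -0.002]
ft_force: [0.8, -0.2, 0.1]
gripper_width: 0.085
t 1.45 p [505.8 222.  240.5] yax [ 0.996 -0.092 -0.002] zax [-0.001  0.004 -1.   ] jawdeg -5.28 F [ 0.8 -0.2  0.1] w 85.0 q7 -0.46
dial [0.50348495 0.22922328 0.085     ]
[333.62561305 154.28828731]
```

```bash
python3 -m jog '{"slide":[[-1,4,0],[-1,4,-30],[0,0,-45],[0,0,-45],[0,0,-40],[0,0,-16],[0,0,0]],"twist":[[0,0,0.04],[0,0,0],[0,0,0],[0,0,0],[0,0,0],[0,0,0],[0,0,0]],"gripper":[85,85,85,85,85,85,85]}'
python3 -c "
from h import *
pose()"
```

```text
time_s: 2.42
eef_pos: [0.5008, 0.2362, 0.0601]
eef_rot: [-2.249, -2.186, -0.008]
ft_force: [0.7, 1.1, 0.2]
gripper_width: 0.0851
t 2.42 p [500.8 236.2  60.1] yax [ 1.    -0.029 -0.001] zax [-0.     0.007 -1.   ] jawdeg -1.63 F [0.7 1.1 0.2] w 85.1 q7 -0.39
```

```bash
python3 -m jog '{"slide":[[2.5,-6.5,4],[0,0,0],[0,0,0],[0,0,0],[0,0,0],[0,0,0],[0,0,0],[0,0,0]],"twist":[[0,0,-0.02],[0,0,0],[0,0,0],[0,0,0],[0,0,0],[0,0,0],[0,0,0],[0,0,0]],"gripper":[85,85,50,50,50,50,50,50]}'
python3 -c "
from h import *
pose()"
```

```text
time_s: 3.42
eef_pos: [0.5009, 0.2312, 0.0676]
eef_rot: [-2.265, -2.164, -0.008]
ft_force: [-1.1, 0.1, -0.3]
gripper_width: 0.0541
t 3.42 p [500.9 231.2  67.6] yax [ 0.999 -0.046 -0.003] zax [-0.002  0.01  -1.   ] jawdeg -2.61 F [-1.1  0.1 -0.3] w 54.1 q7 -0.39
```

```bash
python3 -m jog '{"slide":[[0,0,0],[0,0,0],[0,0,0],[0,0,0],[0,0,0],[0,0,0]],"twist":[[0,0,0.12],[0,0,0.12],[0,0,0.12],[0,0,0.12],[0,0,0],[0,0,0]],"gripper":[50,50,50,50,50,50]}'
python3 - <<'E'
from h import *
pose()
c=snap('top');s=snap('scene')
a=cv2.resize(c['pixels'][222:258,160:220],None,fx=6,fy=6,interpolation=cv2.INTER_CUBIC)
b=cv2.resize(s['pixels'][130:190,295:375],None,fx=5,fy=5,interpolation=cv2.INTER_CUBIC)
W=np.zeros((300,780,3),np.uint8);W[:216,:360]=a;W[:300,370:770]=b;cv2.imwrite('pics/c3.png',W)
E
```

```text
time_s: 4.18
eef_pos: [0.5002, 0.2311, 0.0676]
eef_rot: [-1.67, -2.648, -0.002]
ft_force: [-1.7, 1.0, -1.8]
gripper_width: 0.0544
t 4.17 p [500.2 231.1  67.6] yax [ 0.902  0.431 -0.004] zax [-0.008  0.007 -1.   ] jawdeg 25.52 F [-1.7  1.  -1.8] w 54.4 q7 -0.04
```

View pics/c3.png

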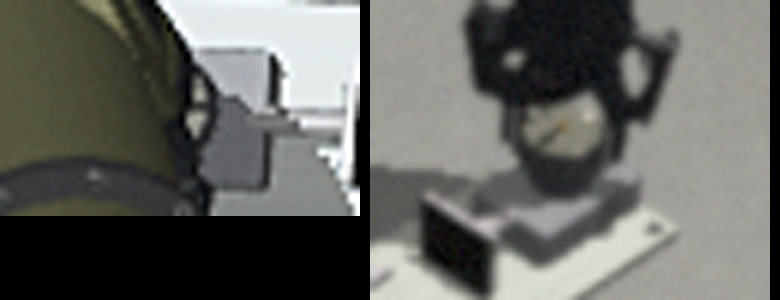

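```bash
python3 -m jog '{"slide":[[0,0,0],[0,0,0],[0,0,0],[0,0,40],[0,0,50],[0,-20,50],[-4,-55,0],[-4,-55,0],[-4,-55,0],[-4,-55,0]],"twist":[[0,0,0],[0,0,0],[0,0,0],[0,0,0],[0,0,0],[0,0,-0.14],[0,0,-0.14],[0,0,-0.14],[0,0,-0.14],[0,0,-0.14]],"gripper":[85,85,85,85,85,85,85,85,85,85]}'
python3 - <<'E'
from h import *
pose()
c=snap('top');s=snap('scene')
a=cv2.resize(c['pixels'][222:258,165:210],None,fx=10,fy=10,interpolation=cv2.INTER_CUBIC)
b=cv2.resize(s['pixels'][140:176,315:350],None,fx=9,fy=9,interpolation=cv2.INTER_CUBIC)
W=np.zeros((360,780,3),np.uint8);W[:360,:450]=a;W[:324,460:775]=b;cv2.imwrite('pics/c4.png',W)
E
```

```text
time_s: 5.52
eef_pos: [0.485, -0.0103, 0.214]
eef_rot: [-2.494, -1.9, -0.021]
ft_force: [0.2, -0.1, -1.0]
gripper_width: 0.0854
t 5.53 p [485.  -10.3 214. ] yax [ 0.964 -0.265  0.003] zax [ 0.007  0.013 -1.   ] jawdeg -15.39 F [ 0.2 -0.1 -1. ] w 85.4 q7 -0.18
```

View pics/c4.png

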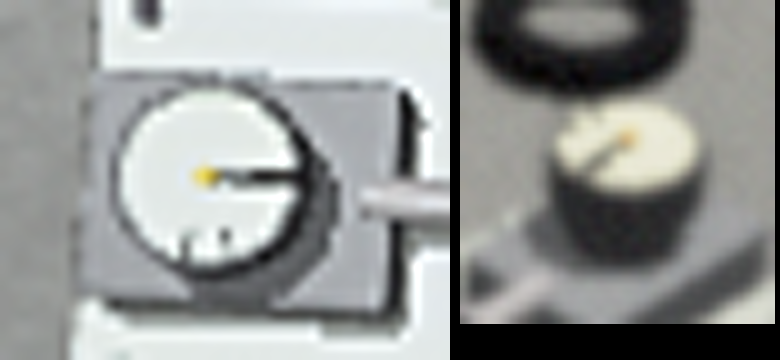

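The zero mark now lies under the needle (crop, centre (207,175), needle to (300,178)). The thin marks are at (225,238) and (187,250). I'll put a number on the alignment by sampling the dial by angle, and re-measure the box in the same script.

```bash
cat > dial.py <<'E'
from h import *
def prof(yaw=-.05,C=(.5035,.2297)):
    ims=[snap('top') for _ in range(4)];c=ims[0]
    g=np.mean([cv2.cvtColor(i['pixels'],6).astype(np.float32) for i in ims],0).astype(np.float32)
    C=np.array(C)
    A=np.radians(np.arange(-40,150,4))
    for r in(.014,.019,.0215,.024):
        uv=np.array([proj(c,(*(C+r*np.array([-np.sin(a-yaw),-np.cos(a-yaw)])),.086)) for a in A],np.float32)
        v=cv2.remap(g,uv[None,:,0],uv[None,:,1],1)[0]
        print(r,[(int(round(np.degrees(a))),int(x)) for a,x in zip(A,v)if x<200])
E
python3 - <<'E'
from dial import *
prof()
c=snap('top');g=cv2.cvtColor(c['pixels'],6)
m=(g>185).astype(np.uint8)
for k in cv2.findContours(m,0,2)[0]:
    r=cv2.minAreaRect(k)
    if 350<r[0][0]<400 and 240<r[0][1]<270: print(r,ray(c,r[0],.05),[np.round(ray(c,p,.05)[:2],4) for p in cv2.boxPoints(r)])
cv2.imwrite('pics/c5.png',cv2.resize(c['pixels'][235:280,345:415],None,fx=8,fy=8,interpolation=cv2.INTER_CUBIC))
E
```

```text
0.014 [(-12, 161), (-8, 103), (-4, 74), (0, 97), (4, 122), (8, 147), (12, 184)]
0.019 [(-12, 198), (-8, 107), (-4, 49), (0, 91), (4, 136), (8, 185), (64, 166), (68, 127), (72, 182), (100, 183), (104, 168)]
0.0215 [(-8, 132), (-4, 56), (0, 104), (4, 154), (68, 190), (72, 195), (96, 197), (100, 149), (104, 154)]
0.024 [(-8, 140), (-4, 55), (0, 109), (4, 165), (68, 193), (72, 193), (92, 195), (96, 159), (100, 115), (104, 174), (140, 190), (144, 193)]
((396.2115478515625, 260.4423522949219), (8.43299388885498, 4.3145551681518555), 11.309932708740234) [ 0.44777088 -0.39867645  0.05      ] [array([ 0.4439, -0.3847]), array([ 0.4566, -0.3876]), array([ 0.4517, -0.4127]), array([ 0.439 , -0.4098])]
((374.45703125, 254.65472412109375), (34.95429229736328, 16.540393829345703), 15.52410888671875) [ 0.46487915 -0.33293104  0.05      ] [array([ 0.4547, -0.2752]), array([ 0.5027, -0.2892]), array([ 0.4751, -0.391 ]), array([ 0.4271, -0.3766])]
```

View pics/c5.png

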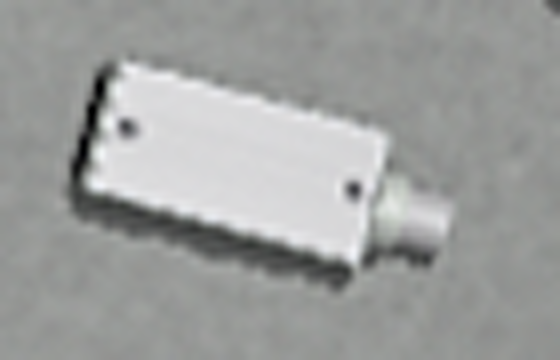

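Dial: the thin marks lie 68° and 101.5° from jig -y (ideal 68.8° and 103.1°), and the needle reads about -2.5°. The zero is therefore aligned within 1–2°. The crop shows the box with its mouth at upper left and its screws at (127,127) and (353,188). That puts the centre at about (0.465,-0.3335) with yaw -15.2°.

```bash
python3 -m jog '{"slide":[[-3,-53,0],[-3,-54,0],[-3,-54,0],[-3,-54,0],[-4,-54,-20],[-4,-54,-30],[0,0,-30],[0,0,0]],"twist":[[0,0,0],[0,0,0],[0,0,0],[0,0,0],[0,0,0],[0,0,0],[0,0,0],[0,0,0]],"gripper":[85,85,85,85,85,85,85,85]}'
python3 -c "
from h import *
pose()"
```

```text
time_s: 6.88
eef_pos: [0.4712, -0.3275, 0.1305]
eef_rot: [-2.455, -1.947, -0.027]
ft_force: [0.4, 0.6, 0.9]
gripper_width: 0.0853
t 6.88 p [ 471.2 -327.5  130.5] yax [ 0.974 -0.228  0.005] zax [ 0.009  0.017 -1.   ] jawdeg -13.18 F [0.4 0.6 0.9] w 85.3 q7 0.53
```

```bash
python3 -m jog '{"slide":[[-6,-6,-20],[0,0,-40],[0,0,-30],[0,0,-12],[0,0,0],[0,0,0]],"twist":[[-0.017,0.009,-0.035],[0,0,0],[0,0,0],[0,0,0],[0,0,0],[0,0,0]],"gripper":[85,85,85,85,85,85]}'
python3 -c "
from h import *
pose()"
```

```text
time_s: 7.62
eef_pos: [0.4741, -0.3294, 0.0336]
eef_rot: [2.476, 1.918, 0.01]
ft_force: [-0.7, 0.0, 0.2]
gripper_width: 0.085
t 7.62 p [ 474.1 -329.4   33.6] yax [ 0.968 -0.25   0.011] zax [ 0.011 -0.004 -1.   ] jawdeg -14.47 F [-0.7  0.   0.2] w 85.0 q7 0.54
```

```bash
python3 -m jog '{"slide":[[-9,-4,-5],[0,0,0]],"twist":[[0.004,0.011,-0.012],[0,0,0]],"gripper":[85,85]}'
python3 -c "
from h import *
pose()"
```

```text
time_s: 7.88
eef_pos: [0.4653, -0.3343, 0.0302]
eef_rot: [2.494, 1.907, 0.001]
ft_force: [0.6, 0.5, 0.5]
gripper_width: 0.0851
t 7.88 p [ 465.3 -334.3   30.2] yax [ 0.965 -0.262  0.002] zax [ 0.001 -0.001 -1.   ] jawdeg -15.21 F [0.6 0.5 0.5] w 85.1 q7 0.54
```

Well aligned; now grip and lift.

```bash
python3 -m jog '{"slide":[[0,0,-1],[0,0,0],[0,0,0],[0,0,0],[0,0,0],[0,0,0],[0,0,20],[0,0,30],[0,0,20],[0,0,0]],"twist":[[0,0,0],[0,0,0],[0,0,0],[0,0,0],[0,0,0],[0,0,0],[0,0,0],[0,0,0],[0,0,0],[0,0,0]],"gripper":[50,50,50,50,50,50,50,50,50,50]}'
python3 - <<'E'
from h import *
pose()
E
```

```text
time_s: 9.12
eef_pos: [0.4634, -0.3327, 0.0988]
eef_rot: [-2.493, -1.906, 0.002]
ft_force: [0.3, 0.3, -4.2]
gripper_width: 0.0531
t 9.12 p [ 463.4 -332.7   98.8] yax [ 0.965 -0.262 -0.004] zax [-0.003  0.002 -1.   ] jawdeg -15.21 F [ 0.3  0.3 -4.2] w 53.1 q7 0.51
```

```bash
python3 -m jog '{"slide":[[4,50,5],[4,55,0],[4,55,0],[4,55,0],[4,55,0],[4,50,0],[3,40,0],[0,0,0]],"twist":[[0,0,0.03],[0,0,0.03],[0,0,0.03],[0,0,0.03],[0,0,0.03],[0,0,0.03],[0,0,0.03],[0,0,0]],"gripper":[50,50,50,50,50,50,50,50]}'
python3 - <<'E'
from h import *
pose()
E
```

```text
time_s: 10.12
eef_pos: [0.485, 0.0394, 0.0947]
eef_rot: [-2.267, -2.16, 0.014]
ft_force: [-0.1, -0.6, -4.6]
gripper_width: 0.0525
t 10.12 p [485.   39.4  94.7] yax [ 0.999 -0.048 -0.014] zax [-0.014  0.001 -1.   ] jawdeg -2.77 F [-0.1 -0.6 -4.6] w 52.5 q7 0.01
```

```bash
python3 -m jog '{"slide":[[9,0,-15],[0,0,-20],[0,0,0]],"twist":[[-0.001,-0.014,-0.002],[0,0,0],[0,0,0]],"gripper":[50,50,50]}'
python3 - <<'E'
from h import *
pose()
c=snap('top');s=snap('scene')
a=cv2.resize(c['pixels'][210:285,160:300],None,fx=3,fy=3,interpolation=cv2.INTER_CUBIC)
b=cv2.resize(s['pixels'][130:235,235:365],None,fx=5,fy=5,interpolation=cv2.INTER_CUBIC)
cv2.imwrite('pics/c6.png',b)
E
```

```text
time_s: 10.5
eef_pos: [0.4926, 0.038, 0.0565]
eef_rot: [-2.277, -2.164, 0.005]
ft_force: [-0.2, -0.7, -3.0]
gripper_width: 0.0527
t 10.5 p [492.6  38.   56.5] yax [ 0.999 -0.051 -0.003] zax [-0.003 -0.002 -1.   ] jawdeg -2.91 F [-0.2 -0.7 -3. ] w 52.7 q7 0.03
```

View pics/c6.png

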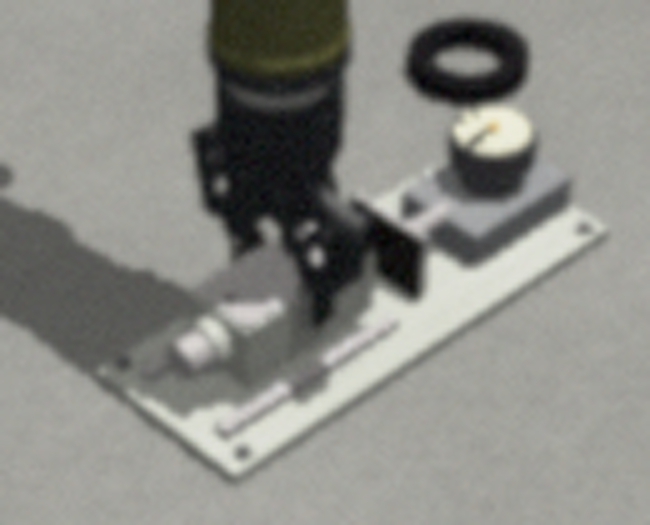

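The box hangs above the channel, level, hub at crop (195,345), with the stop at (395,250) ahead of it. I'll lower it gently.

```bash
python3 -m jog '{"slide":[[1.3,0,-5],[0,0,-4],[0,0,0]],"twist":[[0.002,-0.003,0],[0,0,0],[0,0,0]],"gripper":[50,50,50]}';  python3 -c "
from h import *
pose()"; python3 -m jog '{"slide":[[0,0,-3],[0,0,-2],[0,0,0]],"twist":[[0,0,0],[0,0,0],[0,0,0]],"gripper":[50,50,50]}'
python3 -c "
from h import *
pose()"
```

```text
time_s: 10.98
eef_pos: [0.4962, 0.0373, 0.0498]
eef_rot: [2.276, 2.16, 0.008]
ft_force: [-0.8, 0.1, -4.0]
gripper_width: 0.0534
t 10.97 p [496.2  37.3  49.8] yax [ 0.999 -0.052  0.006] zax [ 0.006  0.001 -1.   ] jawdeg -2.99 F [-0.8  0.1 -4. ] w 53.4 q7 0.04
time_s: 11.35
eef_pos: [0.4965, 0.0374, 0.0502]
eef_rot: [2.275, 2.159, 0.015]
ft_force: [0.4, 0.6, -3.9]
gripper_width: 0.0532
t 11.35 p [496.5  37.4  50.2] yax [ 0.999 -0.052  0.01 ] zax [ 0.01   0.003 -1.   ] jawdeg -3.01 F [ 0.4  0.6 -3.9] w 53.2 q7 0.04
```

```bash
python3 -m jog '{"slide":[[-2.5,0,-4],[0,0,-4]],"twist":[[-0.003,0.010,0.002],[0,0,0]],"gripper":[50,50]}';  python3 -c "
from h import *
pose()"
```

```text
time_s: 11.6
eef_pos: [0.4964, 0.0374, 0.0489]
eef_rot: [2.275, 2.161, 0.013]
ft_force: [-21.5, -0.5, 68.8]
gripper_width: 0.053
t 11.6 p [496.4  37.4  48.9] yax [ 0.999 -0.052  0.008] zax [ 0.009  0.003 -1.   ] jawdeg -2.95 F [-21.5  -0.5  68.8] w 53.0 q7 0.04
```

```bash
python3 -m jog '{"slide":[[0,0,5],[-2,0,3],[0,0,0]],"twist":[[0,0,0],[0,0.009,0],[0,0,0]],"gripper":[50,50,50]}';  python3 - <<'E'
from h import *
pose()
c=snap('top')
for v in(122,142,261,282):
    p=ray(c,(165+540/6-.5,212+v/6-.5),.02 if v in(122,142,261) else .018);print(np.round(p,4),'centreline x',.4975+.05*(p[1]-.1103))
s=snap('scene')
cv2.imwrite('pics/c7.png',cv2.resize(s['pixels'][160:230,250:340],None,fx=8,fy=8,interpolation=cv2.INTER_CUBIC))
E
```

```text
time_s: 11.98
eef_pos: [0.4945, 0.0375, 0.0576]
eef_rot: [-2.276, -2.162, -0.003]
ft_force: [0.6, -0.4, -3.8]
gripper_width: 0.0534
t 11.97 p [494.5  37.5  57.6] yax [ 0.999 -0.051 -0.   ] zax [ 0.     0.003 -1.   ] jawdeg -2.94 F [ 0.6 -0.4 -3.8] w 53.4 q7 0.04
[0.5344 0.0288 0.02  ] centreline x 0.49342657645633614
[0.5241 0.0287 0.02  ] centreline x 0.4934196658705971
[0.4635 0.0279 0.02  ] centreline x 0.4933794639432594
[0.4529 0.0278 0.018 ] centreline x 0.49337635596259855
```

View pics/c7.png

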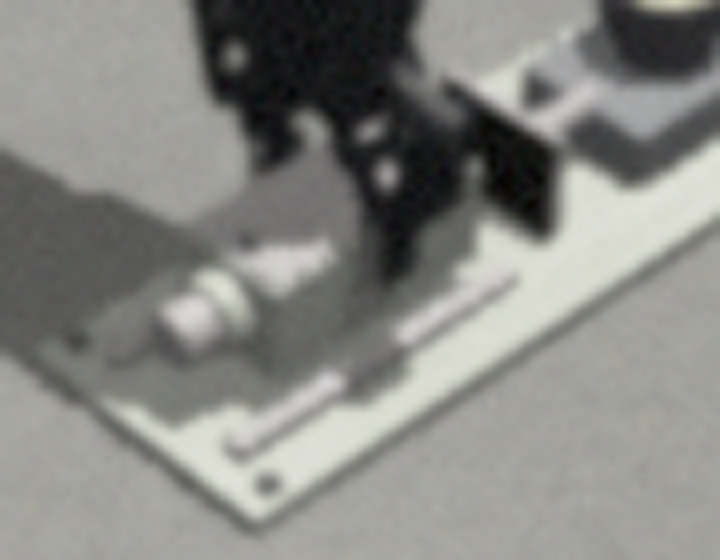

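Rail inner edges give the channel centre at x = 0.4938 (60.6 mm wide, as it must be). The box had been about 2.5 mm off towards +x. It's now recentred, so lower it again, checking each step.

```bash
python3 -m jog '{"slide":[[-0.7,0,-4],[0,0,0]],"twist":[[-0.003,0,0],[0,0,0]],"gripper":[50,50]}';  python3 -c "
from h import *
pose()"; python3 -m jog '{"slide":[[-0.7,0,-3]],"twist":[[0,0,0]],"gripper":[50]}'
python3 -c "
from h import *
pose()"
```

```text
time_s: 12.32
eef_pos: [0.4932, 0.0375, 0.0521]
eef_rot: [-2.277, -2.163, 0.003]
ft_force: [-1.0, 0.5, -4.1]
gripper_width: 0.0531
t 12.32 p [493.2  37.5  52.1] yax [ 0.999 -0.051 -0.002] zax [-0.002 -0.001 -1.   ] jawdeg -2.94 F [-1.   0.5 -4.1] w 53.1 q7 0.04
time_s: 12.45
eef_pos: [0.4926, 0.0375, 0.0488]
eef_rot: [-2.277, -2.163, 0.003]
ft_force: [-0.7, -0.0, -3.9]
gripper_width: 0.0528
t 12.45 p [492.6  37.5  48.8] yax [ 0.999 -0.051 -0.002] zax [-0.002 -0.001 -1.   ] jawdeg -2.93 F [-0.7 -0.  -3.9] w 52.8 q7 0.04
```

```bash
python3 -m jog '{"slide":[[1.2,0,-2.5]],"twist":[[0,0,0]],"gripper":[50]}';  python3 -c "
from h import *
pose()"; python3 -m jog '{"slide":[[0,0,-2]],"twist":[[0,0,0]],"gripper":[50]}'
python3 -c "
from h import *
pose()"
```

```text
time_s: 12.58
eef_pos: [0.4935, 0.0376, 0.046]
eef_rot: [-2.277, -2.163, 0.004]
ft_force: [-0.3, -1.0, -3.8]
gripper_width: 0.0526
t 12.57 p [493.5  37.6  46. ] yax [ 0.999 -0.051 -0.002] zax [-0.003 -0.001 -1.   ] jawdeg -2.93 F [-0.3 -1.  -3.8] w 52.6 q7 0.04
time_s: 12.7
eef_pos: [0.4937, 0.0375, 0.0438]
eef_rot: [-2.277, -2.163, 0.004]
ft_force: [0.3, 0.3, -3.4]
gripper_width: 0.0527
t 12.7 p [493.7  37.5  43.8] yax [ 0.999 -0.051 -0.002] zax [-0.002 -0.001 -1.   ] jawdeg -2.93 F [ 0.3  0.3 -3.4] w 52.7 q7 0.04
```

Inside the rails. The bed should be met at about z = 41.

```bash
python3 -m jog '{"slide":[[0,0,-1.5]],"twist":[[0,-0.002,0]],"gripper":[50]}';  python3 -c "
from h import *
pose()"; python3 -m jog '{"slide":[[0,0,-1]],"twist":[[0,0,0]],"gripper":[50]}'
python3 -c "
from h import *
pose()"
```

```text
time_s: 12.82
eef_pos: [0.4937, 0.0375, 0.0421]
eef_rot: [2.277, 2.164, -0.001]
ft_force: [0.8, 0.0, -3.7]
gripper_width: 0.0529
t 12.82 p [493.7  37.5  42.1] yax [ 0.999 -0.051 -0.   ] zax [-0.    -0.001 -1.   ] jawdeg -2.93 F [ 0.8  0.  -3.7] w 52.9 q7 0.04
time_s: 12.95
eef_pos: [0.4938, 0.0374, 0.0416]
eef_rot: [2.277, 2.163, -0.001]
ft_force: [-3.8, -0.0, 16.1]
gripper_width: 0.0528
t 12.95 p [493.8  37.4  41.6] yax [ 0.999 -0.051 -0.   ] zax [-0.    -0.001 -1.   ] jawdeg -2.94 F [-3.8 -0.  16.1] w 52.8 q7 0.04
```

```bash
python3 -m jog '{"slide":[[0,0,0.3],[0.4,8,0],[0.4,8,0],[0.4,8,0],[0,0,0]],"twist":[[0,0,0],[0,0,0],[0,0,0],[0,0,0],[0,0,0]],"gripper":[50,50,50,50,50]}';  python3 -c "
from h import *
pose()"
```

```text
time_s: 13.58
eef_pos: [0.4951, 0.0642, 0.0419]
eef_rot: [2.276, 2.165, 0.0]
ft_force: [-0.4, -0.3, -4.7]
gripper_width: 0.0532
t 13.57 p [495.1  64.2  41.9] yax [ 0.999 -0.05   0.   ] zax [ 0. -0. -1.] jawdeg -2.87 F [-0.4 -0.3 -4.7] w 53.2 q7 -0.0
```

```bash
python3 -m jog '{"slide":[[0.3,6,-0.2],[0.2,3,0]],"twist":[[0,0,0],[0,0,0]],"gripper":[50,50]}';  python3 -c "
from h import *
pose()"; python3 -m jog '{"slide":[[0.1,3,0]],"twist":[[0,0,0]],"gripper":[50]}';  python3 -c "
from h import *
pose()";python3 -m jog '{"slide":[[0.1,3,0]],"twist":[[0,0,0]],"gripper":[50]}';  python3 -c "
from h import *
pose()"
```

```text
time_s: 13.82
eef_pos: [0.4957, 0.0732, 0.0417]
eef_rot: [2.277, 2.164, -0.0]
ft_force: [0.2, -1.9, -2.0]
gripper_width: 0.0531
t 13.82 p [495.7  73.2  41.7] yax [ 0.999 -0.051  0.   ] zax [ 0.    -0.001 -1.   ] jawdeg -2.9 F [ 0.2 -1.9 -2. ] w 53.1 q7 -0.02
time_s: 13.95
eef_pos: [0.4958, 0.0761, 0.0417]
eef_rot: [2.277, 2.163, -0.001]
ft_force: [-0.9, -2.4, -4.0]
gripper_width: 0.0533
t 13.95 p [495.8  76.1  41.7] yax [ 0.999 -0.051  0.   ] zax [ 0.    -0.001 -1.   ] jawdeg -2.92 F [-0.9 -2.4 -4. ] w 53.3 q7 -0.03
time_s: 14.08
eef_pos: [0.4959, 0.0786, 0.0417]
eef_rot: [2.277, 2.163, -0.001]
ft_force: [-0.5, -3.5, -3.3]
gripper_width: 0.053
t 14.07 p [495.9  78.6  41.7] yax [ 0.999 -0.052  0.   ] zax [ 0.    -0.002 -1.   ] jawdeg -2.95 F [-0.5 -3.5 -3.3] w 53.0 q7 -0.03
```

Contact with the stop, with force rising at about 0.6 N/mm.

```bash
python3 -m jog '{"slide":[[0.1,3,0],[0.1,3,0],[0.1,2,0],[0,0,0]],"twist":[[0,0,0],[0,0,0],[0,0,0],[0,0,0]],"gripper":[50,50,50,50]}';  python3 - <<'E'
from h import *
pose()
c=snap('top');s=snap('scene')
a=cv2.resize(c['pixels'][222:258,165:210],None,fx=10,fy=10,interpolation=cv2.INTER_CUBIC)
b=cv2.resize(s['pixels'][135:215,270:370],None,fx=4,fy=4,interpolation=cv2.INTER_CUBIC)
W=np.zeros((360,790,3),np.uint8);W[:360,:390]=a[:,:390];W[:320,390:790]=b;cv2.imwrite('pics/c8.png',W)
for _ in range(4): snap('top');pose()
E
```

```text
time_s: 14.58
eef_pos: [0.496, 0.0834, 0.0419]
eef_rot: [2.279, 2.157, -0.006]
ft_force: [0.6, -4.2, -2.3]
gripper_width: 0.0531
t 14.57 p [496.   83.4  41.9] yax [ 0.998 -0.055  0.   ] zax [-0.    -0.005 -1.   ] jawdeg -3.14 F [ 0.6 -4.2 -2.3] w 53.1 q7 -0.05
t 14.72 p [495.9  83.2  41.9] yax [ 0.998 -0.055  0.   ] zax [-0.    -0.005 -1.   ] jawdeg -3.15 F [-0.4 -4.9 -0.8] w 53.4 q7 -0.05
t 14.78 p [496.   83.2  41.9] yax [ 0.998 -0.055  0.   ] zax [-0.    -0.006 -1.   ] jawdeg -3.15 F [-0.1 -5.7 -1.7] w 52.7 q7 -0.05
t 14.82 p [495.9  83.2  41.9] yax [ 0.998 -0.055  0.   ] zax [-0.    -0.006 -1.   ] jawdeg -3.15 F [-0.1 -5.1 -1.9] w 52.9 q7 -0.05
t 14.88 p [495.9  83.2  41.9] yax [ 0.998 -0.055  0.   ] zax [-0.    -0.005 -1.   ] jawdeg -3.15 F [ 0.3 -5.5 -2.4] w 52.8 q7 -0.05
```

View pics/c8.png

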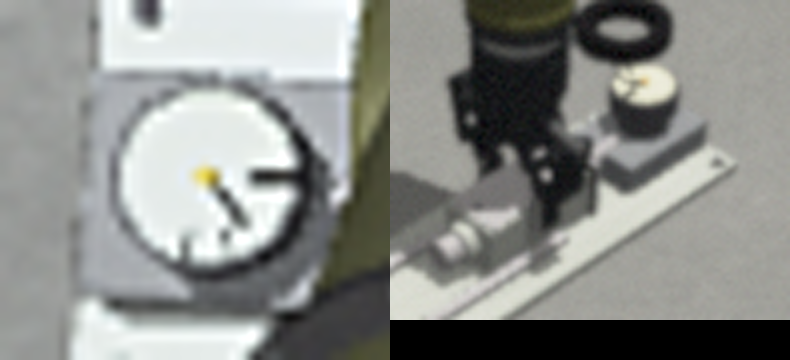

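The needle points to (245,225), about 52° from the zero mark, so the force is about 6 N; the wrist reads about 5.3 N. The zero mark is now visible at (250–300,176), in line with the needle's rest direction. Push on about 6 mm more and straighten the small tilt.

```bash
python3 -m jog '{"slide":[[0.1,3,-0.2],[0.1,3,0],[0.1,2,0]],"twist":[[0.005,0,0.004],[0,0,0],[0,0,0]],"gripper":[50,50,50]}'; cat > n.py <<'E'
from h import *
pose();f=[]
ims=[]
for _ in range(5): ims.append(snap('top'));f.append(state()['ft_force'])
print('meanF',np.mean(f,0).round(2));pose()
c=ims[0];g=np.mean([i['pixels'].astype(float).min(2) for i in ims],0).astype(np.float32)
C=np.array([.5035,.2297]);A=np.radians(np.arange(-20,140,3))
for r in(.009,.012,.0145,.019,.022):
    uv=np.array([proj(c,(*(C+r*np.array([-np.sin(a+.05),-np.cos(a+.05)])),.086)) for a in A],np.float32)
    v=cv2.remap(g,uv[None,:,0],uv[None,:,1],1)[0]
    print(r,[(int(round(np.degrees(a))),int(x)) for a,x in zip(A,v)if x<175])
cv2.imwrite('pics/n%d.png'%(state()['time_s']*100),cv2.resize(c['pixels'][222:258,165:210],None,fx=10,fy=10,interpolation=cv2.INTER_CUBIC))
E
python3 n.py
```

```text
time_s: 15.25
eef_pos: [0.4961, 0.0867, 0.0418]
eef_rot: [2.279, 2.157, -0.006]
ft_force: [-1.1, -8.3, -0.1]
gripper_width: 0.0529
t 15.25 p [496.1  86.7  41.8] yax [ 0.998 -0.055 -0.   ] zax [-0.    -0.005 -1.   ] jawdeg -3.15 F [-1.1 -8.3 -0.1] w 52.9 q7 -0.05
meanF [-0.65 -7.55 -1.53]
t 15.5 p [496.1  86.7  41.8] yax [ 0.998 -0.055 -0.   ] zax [-0.    -0.005 -1.   ] jawdeg -3.16 F [-0.2 -7.9 -1.6] w 52.9 q7 -0.05
0.009 [(55, 170), (58, 152), (61, 138), (64, 121), (67, 106), (70, 123), (73, 146), (76, 168)]
0.012 [(52, 159), (55, 125), (58, 92), (61, 90), (64, 94), (67, 106), (70, 130), (73, 154), (76, 173)]
0.0145 [(-11, 150), (-8, 105), (-5, 73), (-2, 91), (1, 112), (4, 133), (7, 156), (55, 154), (58, 115), (61, 76), (64, 71), (67, 107), (70, 144)]
0.019 [(-11, 173), (-8, 107), (-5, 47), (-2, 72), (1, 105), (4, 138), (7, 172), (64, 171), (67, 144), (70, 161), (103, 169)]
0.022 [(-8, 132), (-5, 53), (-2, 81), (1, 121), (4, 159), (100, 140), (103, 144)]
```

```bash
python3 -m jog '{"slide":[[0.1,3,0],[0.1,3,0],[0.1,2.5,0]],"twist":[[0.005,0,0.006],[0,0,0],[0,0,0]],"gripper":[50,50,50]}'; python3 n.py
```

```text
time_s: 15.88
eef_pos: [0.4963, 0.0892, 0.0418]
eef_rot: [2.279, 2.157, -0.008]
ft_force: [-0.6, -9.6, -0.1]
gripper_width: 0.0532
t 15.88 p [496.3  89.2  41.8] yax [ 0.999 -0.055 -0.001] zax [-0.001 -0.006 -1.   ] jawdeg -3.14 F [-0.6 -9.6 -0.1] w 53.2 q7 -0.06
meanF [-0.73 -9.28 -0.5 ]
t 16.12 p [496.3  89.2  41.9] yax [ 0.999 -0.055 -0.001] zax [-0.001 -0.006 -1.   ] jawdeg -3.14 F [-2.  -8.6 -1.3] w 53.2 q7 -0.06
0.009 [(61, 162), (64, 142), (67, 122), (70, 122), (73, 129), (76, 137), (79, 145), (82, 153), (85, 162), (88, 172)]
0.012 [(64, 166), (67, 135), (70, 100), (73, 81), (76, 99), (79, 120), (82, 141), (85, 162)]
0.0145 [(-11, 150), (-8, 104), (-5, 72), (-2, 91), (1, 112), (4, 132), (7, 155), (67, 162), (70, 129), (73, 96), (76, 93), (79, 119), (82, 145), (85, 170)]
0.019 [(-11, 173), (-8, 107), (-5, 47), (-2, 71), (1, 105), (4, 138), (7, 172), (64, 153), (67, 122), (70, 132), (73, 165), (103, 170)]
0.022 [(-8, 132), (-5, 53), (-2, 81), (1, 121), (4, 159), (100, 140), (103, 143)]
```

```bash
python3 -m jog '{"slide":[[0.1,3,0],[0.1,3.5,0]],"twist":[[0,0,0],[0,0,0]],"gripper":[50,50]}'; python3 n.py
```

```text
time_s: 16.38
eef_pos: [0.4961, 0.0907, 0.0421]
eef_rot: [2.281, 2.15, -0.014]
ft_force: [-0.2, -9.7, -0.1]
gripper_width: 0.0533
t 16.38 p [496.1  90.7  42.1] yax [ 0.998 -0.059 -0.001] zax [-0.002 -0.011 -1.   ] jawdeg -3.39 F [-0.2 -9.7 -0.1] w 53.3 q7 -0.07
meanF [ -0.25 -10.18  -0.68]
t 16.62 p [496.1  90.9  42.1] yax [ 0.998 -0.059 -0.001] zax [-0.002 -0.011 -1.   ] jawdeg -3.37 F [  0.2 -10.2   0.1] w 53.4 q7 -0.07
0.009 [(76, 167), (79, 145), (82, 123), (85, 101), (88, 97), (91, 121), (94, 145), (97, 170)]
0.012 [(79, 162), (82, 130), (85, 97), (88, 97), (91, 129), (94, 161)]
0.0145 [(-11, 151), (-8, 105), (-5, 73), (-2, 91), (1, 112), (4, 133), (7, 155), (82, 137), (85, 101), (88, 101), (91, 130), (94, 161)]
0.019 [(-11, 173), (-8, 107), (-5, 47), (-2, 71), (1, 104), (4, 138), (7, 172), (64, 167), (67, 141), (70, 157), (103, 171)]
0.022 [(-8, 133), (-5, 54), (-2, 81), (1, 121), (4, 158), (100, 141), (103, 144)]
```

The needle is at 89° from zero, so about 10.3 N, and the wrist reads 10.2 N. One last look to check squareness and the other objects.

```bash
python3 - <<'E'
from h import *
c=snap('top');s=snap('scene')
a=cv2.resize(c['pixels'][222:258,165:200],None,fx=8,fy=8,interpolation=cv2.INTER_CUBIC)
b=cv2.resize(s['pixels'][135:225,250:375],None,fx=4,fy=4,interpolation=cv2.INTER_CUBIC)
W=np.zeros((360,790,3),np.uint8);W[:288,:280]=a;W[:360,290:790]=b;cv2.imwrite('pics/c9.png',W)
for _ in range(12): snap('top')
pose()
E
```

```text
t 17.32 p [496.1  90.9  42.1] yax [ 0.998 -0.059 -0.001] zax [-0.002 -0.011 -1.   ] jawdeg -3.38 F [-0.6 -9.7 -0.4] w 52.7 q7 -0.07
```

View pics/c9.png

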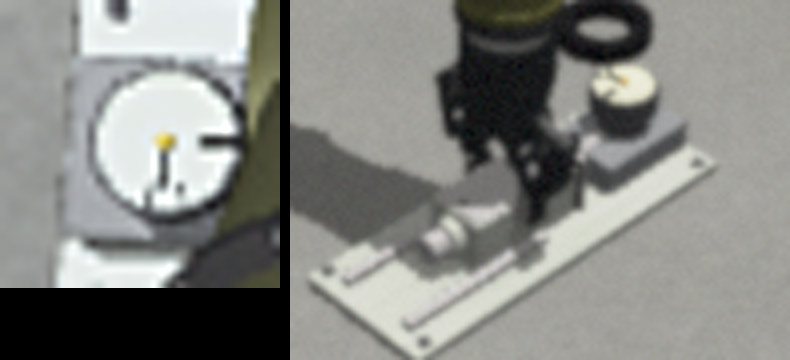

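The needle at (164,185) sits between the thin marks at (181,188) and (149,200). The box lies between the rails against the stop, and the reading has been steady for about 0.9 s. Handing in.

```bash
python3 -c "
from h import *
job.close_job();pose()"
```

```text
the job is handed in; nothing more can be done
the job is handed in; nothing more can be done
```

I set the gauge to zero, laid the box between the rails and handed the job in at about 17 s with the arm still pressing the box against the stop.

- **Bezel:** I turned it about 28° anticlockwise with nothing on the stop and let go. The zero mark lines up with the resting needle within about 1–2°.
- **Force:** The needle stood about 89° from the zero mark, between the two thin marks, which is about 10.3 N. The wrist force read 9.7–10.2 N and held steady for about 0.9 s before hand-in. The highest push I read on the stop was about 10.2 N.
- **Rail contact:** On the first try at lowering, the box sat on a guide rail because it was about 2.5 mm off centre. The wrist read about 69 N for a moment, under the 120 N limit. I lifted it, recentred it and it then went in cleanly.
- **Squareness:** In the final hold the gripper leans about 0.6° and is turned about 0.5° from the jig's axis. Small corrections did not take this out, so I left it.
- **Other things on the bench:** I moved nothing else, but I made no separate final check of all of their positions.

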